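# Poise the stamp over the plaque cake

### The job

Pull the wooden-handled brass stamp straight up out of its steel holder, carry it over the row of tall cakes to the small cake with the pink plaque, and hold it there ready to print: upright, centred over the plaque, the long side of its brass head along the plaque's long side, and the brass face about one centimetre above the plaque without touching it. Do not let the stamp touch any cake, the jar, the tray or the board on the way, and leave everything else where it stands. Finish while still holding the stamp motionless in that place; do not put it down or let go.

Things in the scene. Friction and masses are not known exactly. Their poses are not given: they have to be found in the camera images.
- stamp_handle (a point): the stamp, at the middle of its dark wooden handle. The stamp stands upright in the steel holder: at the bottom a brass head 38 (its x) x 18 (its y) x 22 mm tall, then a thin steel shank, then the handle, a flat-sided dark bar 26 (x) x 18 (y) mm, 90 mm long. Whole length 150 mm, mass 0.12 to 0.24 kg, heavier at the head. This point is 105 mm above the head's bottom face and 45 mm below the handle's top; z runs up the handle, x along the head's long side
- stamp_face (a point): centre of the flat bottom (printing) face of the stamp's brass head, 38 mm along x by 18 mm along y; z points up the handle, 105 mm from here to stamp_handle
- holder_mouth (a point): centre of the mouth of the fixed upright steel holder, 66 mm above the table. Inside it is 46 (x) x 26 (y) mm and 60 mm deep, walls 5 mm, on a foot 90 x 76 x 6 mm; the stamp's head stands on its floor with about 4 mm of play all round, long side along the holder's x, and the handle starts level with the mouth
- plaque (a point): centre of the upper face of the oblong raspberry-pink sugar plaque, 50 mm (x) by 30 mm (y), 5 mm thick, on the flat white-iced top of the one small cake that has it (cake 72 mm across; plaque's upper face 75 mm above the cake's foot, 85 mm above the table); x runs along the plaque's long side, z up
- target_cake: the loose small cake with the pink plaque, 72 mm across, origin under its centre, z up
- tray: fixed square wooden tray 270 x 270 mm, floor 10 mm thick, rim 12 mm wide and 32 mm high, origin under its centre; the four small cakes stand on it 120 mm apart in a square
- board: fixed plywood board 420 (x) x 95 (y) x 12 mm between holder and tray, origin under its centre; the three tall cakes stand on it in a row, about 120 mm apart
- small_cake1_center (a point): centre (half-way up) of a loose small cake with sprinkles and no plaque, 72 mm across, 70 mm tall, on the tray
- small_cake2_center (a point): centre (half-way up) of a loose small cake with sprinkles and no plaque, 72 mm across, 70 mm tall, on the tray
- small_cake3_center (a point): centre (half-way up) of a loose small cake with sprinkles and no plaque, 72 mm across, 70 mm tall, on the tray
- tall_cake1_center (a point): centre (half-way up) of a loose tall iced cake, 78 mm across, 118 mm tall, on the board; its top is 130 mm above the table
- tall_cake2_center (a point): centre (half-way up) of a loose tall iced cake, 78 mm across, 118 mm tall, on the board; its top is 130 mm above the table
- tall_cake3_center (a point): centre (half-way up) of a loose tall iced cake, 78 mm across, 118 mm tall, on the board; its top is 130 mm above the table
- jar_center (a point): centre (half-way up) of a loose pink jar with a white cap, 58 mm across, 78 mm tall, standing near the holder
Mind the look-alikes: they are no part of the job. Of the things like the part that bears stamp_handle, leave any that is green; of the rest the larger one is meant.

How it is judged (in metres and radians):
On the way, in this order (a step that is already met when the one before it is completed fails the run):
1. the stamp is in the fingers, upright within 0.3 rad, its face above the holder's mouth and less than 50 mm sideways from it (pulled straight up) (z of stamp_face in the frame of holder_mouth above 0.003 m and horizontal distance between stamp_face and holder_mouth below 0.05 m and angle between stamp_face's own z axis and vertical below 0.3 rad and contact force between the fingers and stamp above 2 N).
2. the stamp's face passes above the row of tall cakes (above the board, over 130 mm high) (height (world z) of stamp_face above 0.13 m and y of stamp_face in the frame of board between -0.04 and 0.04 m and x of stamp_face in the frame of board between -0.25 and 0.25 m).
At the end, for the whole second after the job is handed in: Fingers hold the stamp, still, upright within 0.10 rad, its face centred within 7 mm of the plaque's centre and 3 to 20 mm above it, long sides within 0.14 rad, not touching the cake; every cake and the jar within 12 mm of its start (horizontal distance between stamp_face and plaque below 0.007 m and z of stamp_face in the frame of plaque between 0.003 and 0.02 m and angle between stamp_face's own z axis and vertical below 0.1 rad and angle between the x axis of stamp_face and the x axis of plaque, either way round below 0.14 rad and linear speed of stamp below 0.02 m/s and contact force between the fingers and stamp above 2 N and contact force between stamp and target_cake below 0.1 N and distance of each of small_cake1_center, small_cake2_center, small_cake3_center, tall_cake1_center, tall_cake2_center, tall_cake3_center, jar_center, target_cake from where it was at the start of the episode below 0.012 m); the arm keeps its last pose, push and grip.
It fails at once if the stamp presses on a cake, the jar, the tray or the board (over 1 N) (contact force between stamp and target_cake above 1 N or contact force between stamp and tray above 1 N or contact force between stamp and board above 1 N or contact force between stamp and jar above 1 N or contact force between stamp and small_cake1 above 1 N or contact force between stamp and small_cake2 above 1 N or contact force between stamp and small_cake3 above 1 N or contact force between stamp and tall_cake1 above 1 N or contact force between stamp and tall_cake2 above 1 N or contact force between stamp and tall_cake3 above 1 N).
It fails at once if a cake or the jar is shoved more than 12 mm or tipped more than 0.25 rad (distance of any of small_cake1_center, small_cake2_center, small_cake3_center, tall_cake1_center, tall_cake2_center, tall_cake3_center, jar_center, target_cake from where it was at the start of the episode above 0.012 m or angle between any of small_cake1_center, small_cake2_center, small_cake3_center, tall_cake1_center, tall_cake2_center, tall_cake3_center, jar_center, target_cake's own z axis and vertical above 0.25 rad).
It also fails if it takes over 48 s, if anything falls off the work surface, if the arm or the gripper's body presses on something with over 40 N, if the wrist force passes 120 N, or if a joint passes its speed limit or range.

### The arm

A 6-joint arm with a two-finger parallel gripper is mounted at the origin on the work surface. World frame = base frame: x ahead of the robot, y to its left, z up, the work surface at z = 0. Lengths are in mm, angles in rad, forces in N, time in s.
With the tool pointing down it reaches from about 300 to 750 mm from the base axis. Payload 8.5 kg.
Tool frame: the origin (TCP) lies at the very end of the fingers, on their centre line; the grasp point (between the pads) lies manip.grip_depth behind it (manip.grip_depth is the distance from the TCP to the grasp point, in mm); y points along the fingers, z is the direction in which the jaws open and shut, and the axes are right-handed (so a half turn about y gives the same grasp; the last joint's range is limited). The gripper opens to 85 mm and grips with 20 to 120 N. Pads are 22 mm wide; open, the fingers measure 114 mm over their backs; the gripper's body (76 mm by 85 mm) begins 54 mm behind the grasp point. The pads swing forward as they close: fully open they stand 13 mm farther back than shut.
Start: joints at [1.063, 0.381, 1.297, -0, 1.464, -0.215], TCP at [158.74, 526.576, 231.322] pointing down, gripper open.
Joint ranges: [-3.11, 3.11], [-0.89, 2.33], [0.22, 2.48], [-1.42, 4.56], [0.17, 2.85], [-2.88, 2.88]. Speed limits (rad/s): [2.39, 2.39, 3.14, 3.14, 3.14, 3.14].

### API

Orientations are given as a rotation vector (axis times angle).
In Python, from rig import manip gives the robot as it stands.
- The arm moves only by the shell command python3 -m jog 'ROWS' [OPENING] [FORCE]. ROWS is JSON, a list of rows, each an object with "xyz": the shift along the tool's x, y, z in units of 50 mm (1.0 is 50 mm), a list of three; "twist": the turn, a rotation vector about the tool's x, y, z in units of 10 degrees (1.0 is 10 degrees), a list of three. In form: [{"xyz": [dx, dy, dz], "twist": [rx, ry, rz]}, ...]. A call has 1 to 5 rows; each row shifts and turns the commanded pose from where the row before left it, along the tool's axes as they then stand; what a row does not reach is not made up. A row lasts 1/8 s, in which the tool goes at most 62.5 mm and 10.7 degrees, less where a joint would pass 70% of its speed; a pose out of reach is approached as far as the arm can. A call is refused whole if a number of a shift passes 1 or a number of a turn 1, either way. A call with a gripper value outside its range is refused whole. OPENING is the closure, from -1 (fully open) to 1 (shut), so that 0 is half open, set as the call begins (- or left out, the last holds). The fingers move at their own pace and stop on an object; FORCE is the grip in N (left out, the last holds). Time passes only in rows, so rows that do not move let the fingers close. It gives the time, the measured TCP pose, the force and the opening at its end, in the units of the state.
- manip.read_state(): the state, without advancing time (a new reading comes with each control period).
- manip.read_camera(name): name is "scene" or "top" or "wrist"; returns (picture, depth): 480x640x3 uint8, blue, green, red; 480x640 float32, mm along the optical axis (not along the pixel's ray), 0 where there is no reading.
- manip.camera_model(name): a dict with "K" (3x3 intrinsics, pixels), "dist" ([k1, k2, p1, p2, k3] as OpenCV has them; the pictures are not rectified), "cam_to_world" (4x4, takes a point from camera to world coordinates); the wrist camera has in their place "tool_from_camera" (4x4, takes a point from camera to tool coordinates, whose origin is the TCP and whose axes are the tool frame's). Camera axes: x right, y down, z forward; pixel columns grow to the right and rows downward; lengths in mm; the calibration is good to about 2 mm. A picture is of the moment at which its call begins: read the wrist's pose just before it. camera_model takes no time and is no camera call.
- manip.finish_job(): hands the job in, once; it reports no verdict.
The state is a dict: "t": time; "q": joint angles; "dq": joint speeds; "effort": joint torques, N m; "tool_pos": TCP position; "ee_rot": TCP orientation; "force": force on the tool from outside, world axes, zero at the start; "wrist_torque": the same for the moment, N m; "gripper_width": finger opening in mm.
Only numpy, scipy, OpenCV 4.12 (cv2) and the standard library are available. Lean on these libraries where they do the work, as an engineer would, in place of code of your own. Each camera call takes 0.05 s, during which the arm holds its last target. There are 200 camera calls.

## Working session

There is one attempt and no reset: what is moved stays moved. The work goes in short steps, Python scripts to look and compute and a shell command to move; the robot and the scene stay as the last step left them, time stands still between calls to the robot, and variables do not carry over. Pictures are saved under pics/ and viewed, about 8 in all and at most 12, crops included, and the job is handed in when it is done.

```bash
mkdir -p pics; ls; python3 - <<'E'
from rig import manip
import cv2,numpy as np,pickle
print(manip.read_state(), manip.grip_depth)
d={}
for n in ("scene","top"):
    p,z=manip.read_camera(n); m=manip.camera_model(n); d[n]=(p,z,m)
    cv2.imwrite(f"pics/{n}0.png",p); print(n,m)
print(manip.camera_model("wrist"))
pickle.dump(d,open("d0.pkl","wb"))
E
```

```text
pics
{'t': 0.0, 'q': array([ 1.06268753e+00,  3.81174272e-01,  1.29829373e+00,  1.89100911e-05,
        1.46360598e+00, -2.15330977e-01]), 'dq': array([-0.00082872,  0.00106664, -0.00099829, -0.00015863, -0.0006419 ,
        0.0001329 ]), 'effort': array([-1.82473023e-04, -4.48448360e+01, -2.31272542e+01, -1.01128712e-04,
        4.69014980e-03, -5.63840175e-06]), 'tool_pos': array([158.59706787, 526.31477824, 230.7123335 ]), 'ee_rot': array([-1.55993383,  0.23027064, -0.22941692]), 'force': array([-0.30211495, -0.33715663, -0.45822008]), 'wrist_torque': array([-0.01263059,  0.02178576, -0.01756348]), 'gripper_width': 85.56613528817569} 18.700000000000003
scene {'K': array([[597.28701758,   0.        , 320.08739842],
       [  0.        , 597.28701758, 232.97954219],
       [  0.        ,   0.        ,   1.        ]]), 'dist': array([-0.1456723,  0.       ,  0.       ,  0.       ,  0.       ]), 'cam_to_world': array([[-5.78952502e-01,  6.15223862e-01, -5.35082797e-01,
         9.97915600e+02],
       [ 8.15262314e-01,  4.47014556e-01, -3.68137672e-01,
         3.29036030e+02],
      
[... 675 characters left out ...]
21e+03],
       [ 0.00000000e+00,  0.00000000e+00,  0.00000000e+00,
         1.00000000e+00]])}
{'K': array([[374.42785243,   0.        , 321.79924318],
       [  0.        , 374.42785243, 236.69577887],
       [  0.        ,   0.        ,   1.        ]]), 'dist': array([-0.06746296,  0.        ,  0.        ,  0.        ,  0.        ]), 'tool_from_camera': array([[ 9.37510560e-04,  9.63368639e-01,  2.68179020e-01,
        -6.85329306e+01],
       [ 1.03541809e-03, -2.68179929e-01,  9.63368285e-01,
        -1.43266749e+02],
       [ 9.99999024e-01, -6.25490533e-04, -1.24891083e-03,
         8.37100772e-01],
       [ 0.00000000e+00,  0.00000000e+00,  0.00000000e+00,
         1.00000000e+00]])}
```

View pics/top0.png

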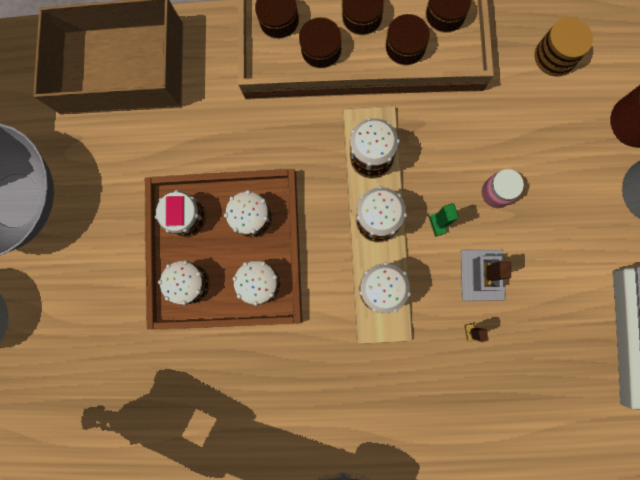

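View pics/scene0.png

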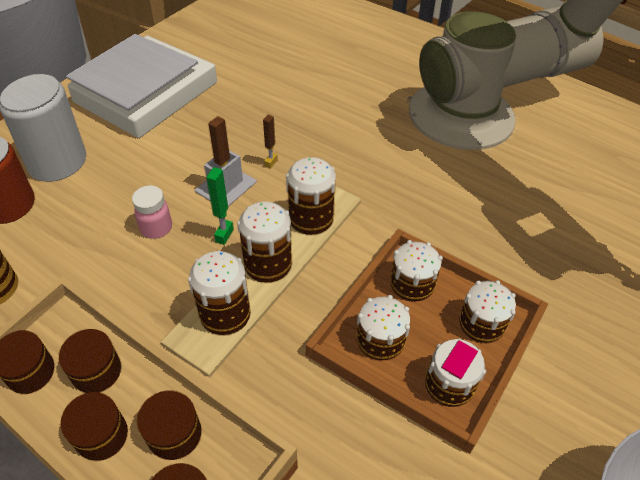

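```bash
cat > h.py <<'E'
import cv2,numpy as np,pickle
def rays(uv,m):
    n=cv2.undistortPoints(np.float64(uv).reshape(-1,1,2),m["K"],m["dist"]).reshape(-1,2)
    return np.c_[n,np.ones(len(n))]
def plane(uv,m,z,T=None):
    T=m["cam_to_world"] if T is None else T
    r=rays(uv,m)@T[:3,:3].T; o=T[:3,3]
    return o+r*((z-o[2])/r[:,2])[:,None]
def cloud(mask,dep,m,T=None):
    T=m["cam_to_world"] if T is None else T
    v,u=np.nonzero(mask&(dep>0)); 
    return (rays(np.c_[u,v],m)*dep[v,u][:,None])@T[:3,:3].T+T[:3,3]
def rect(P):
    (c,s,a)=cv2.minAreaRect(np.float32(P[:,:2]).reshape(-1,1,2)); 
    if s[0]<s[1]: s=s[::-1];a+=90
    return np.round(c,1),np.round(s,1),round((a+90)%180-90,1) # long axis angle deg
def big(mask):
    n,l,st,c=cv2.connectedComponentsWithStats(mask.astype(np.uint8)); return l==1+np.argmax(st[1:,4])
E
python3 - <<'E'
from h import *
d=pickle.load(open("d0.pkl","rb"))
for n in d:
    p,z,m=d[n]; hsv=cv2.cvtColor(p,cv2.COLOR_BGR2HSV).astype(int); H,S,V=hsv[...,0],hsv[...,1],hsv[...,2]
    pk=big((H>165)&(H<178)&(S>200)&(V>120)); uv=np.argwhere(pk)[:,::-1]
    P=plane(uv,m,85); print(n,"plaque",P.mean(0).round(1),rect(P), "depth z",np.median(cloud(pk,z,m)[:,2]))
    C=cloud(np.ones_like(pk),z,m)
    for nm,c,zl,zh in (("handletop",None,150,165),("handle",None,85,165),("foot",None,4,9),("rim",None,63,69)):
        box=plane([[495,270]],d["top"][2],80)[0] 
        s=(np.abs(C[:,0]-box[0])<60)&(np.abs(C[:,1]-box[1])<45)&(C[:,2]>zl)&(C[:,2]<zh)
        Q=C[s]; print(n,nm,box[:2].round(),len(Q),Q.mean(0).round(1) if len(Q) else '',rect(Q) if len(Q)>4 else '')
    if n=="top":
        for nm,uv,zz in (("tall1",(374,141),130),("tall2",(381,211),130),("tall3",(385,288),130),("jar",(508,184),78),("sm1",(247,211),80),("sm2",(182,282),80),("sm3",(256,281),80),("green",(450,213),150),("small",(481,336),100)): print(nm,plane([uv],m,zz)[0].round(), z[uv[1],uv[0]], cloud(np.eye(1)*0+((np.arange(480)[:,None]==uv[1])&(np.arange(640)[None]==uv[0])),z,m) if 0 else '')
E
```

```text
scene plaque [578.9 267.5  85. ] (array([578.7, 267.5]), array([49.4, 28.8]), -0.3) depth z 83.34417435637664
scene handletop [ 461. -262.] 114 [ 460.6 -253.7  153. ] (array([ 459.6, -254.4]), array([25.3, 20. ]), -8.9)
scene handle [ 461. -262.] 603 [ 463.2 -250.9  124.2] (array([ 459.9, -254.4]), array([28.9, 20.1]), -4.0)
scene foot [ 461. -262.] 228 [ 461.9 -243.2    5.3] (array([ 460.7, -254.8]), array([90.9, 75.7]), -1.2)
scene rim [ 461. -262.] 130 [ 460.6 -252.3   64.9] (array([ 460.2, -255. ]), array([58.2, 38.8]), -4.9)
top plaque [575.1 264.5  85. ] (array([574.9, 264.5]), array([46. , 25.8]), 0.3) depth z 85.4577119507
top handletop [ 461. -262.] 217 [ 457.7 -257.   156.4] (array([ 457.4, -257.4]), array([25.9, 18.5]), -4.6)
top handle [ 461. -262.] 409 [ 457.2 -253.3  139. ] (array([ 457.4, -257.1]), array([25.9, 19.4]), -4.0)
top foot [ 461. -262.] 1038 [ 454.5 -249.8    6.6] (array([ 460.5, -262.1]), array([119.6,  88.5]), -0.1)
top rim [ 461. -262.] 235 [ 456.3 -253.    66.6] (array([ 457.5, -257.6]), array([55.1, 37.3]), -1.0)
tall1 [668. -69. 130.] 916.6189 
tall2 [555. -76. 130.] 903.64996 
tall3 [436. -78. 130.] 891.99646 
jar [ 603. -292.   78.] 953.6988 
sm1 [570. 143.  80.] 966.65967 
sm2 [455. 253.  80.] 954.28107 
sm3 [454. 129.  80.] 953.0445 
green [ 546. -180.  150.] 879.1257 
small [ 356. -229.  100.] 896.28314
```

```bash
cat >> h.py <<'E'
from scipy.spatial.transform import Rotation as Ro
def pose():
    from rig import manip
    s=manip.read_state(); return s,np.array(s["tool_pos"]),Ro.from_rotvec(s["ee_rot"]).as_matrix()
def target(yaw): # tool y down, tool z at world yaw (deg)
    a=np.radians(yaw); z=np.array([np.cos(a),np.sin(a),0]); y=np.array([0,0,-1.]); return np.c_[np.cross(y,z),y,z]
def plan(p1,yaw,n,rots=None):
    """prints n rows: shift and twist from the present pose to TCP p1, jaws at yaw"""
    s,p,R=pose(); R1=target(yaw); rv=Ro.from_matrix(R.T@R1).as_rotvec(degrees=True)
    print("now",p.round(1),"jaw yaw",np.degrees(np.arctan2(R[1,2],R[0,2])).round(1),"tilt",np.degrees(np.arccos(-R[2,1])).round(2),"q",s["q"].round(2),"t",s["t"],"F",s["force"].round(1),"w",round(s["gripper_width"],1))
    print("per row twist",(rv/n/10).round(3),"total shift world",(np.array(p1)-p).round(1))
    Rs=Ro.from_rotvec(rv/n,degrees=True).as_matrix(); Rc=R
    for i in range(n): print((Rc.T@(np.array(p1)-p)/n/50).round(3)); Rc=Rc@Rs
E
python3 - <<'E'
from h import *
plan([440,150,240],90,5); plan([440,150,240],-90,5)
d=pickle.load(open("d0.pkl","rb")); p,z,m=d["top"]
C=cloud(np.ones_like(z,bool),z,m)
for c in ((546,-180),(356,-229),(603,-292)):
    s=np.hypot(C[:,0]-c[0],C[:,1]-c[1])<35; print(c,C[s][:,2].max())
E
```

```text
now [158.6 526.4 230.8] jaw yaw 73.2 tilt 0.07 q [ 1.06  0.38  1.3   0.    1.46 -0.22] t 0.1 F [ 0.9 -0.2  1.1] w 85.4
per row twist [ 0.001 -0.336 -0.001] total shift world [ 281.4 -376.4    9.2]
[ 1.512 -0.036 -1.117]
[ 1.444 -0.036 -1.203]
[ 1.371 -0.036 -1.286]
[ 1.294 -0.036 -1.364]
[ 1.212 -0.037 -1.437]
now [158.6 526.4 230.8] jaw yaw 73.2 tilt 0.07 q [ 1.06  0.38  1.3   0.    1.46 -0.22] t 0.1 F [ 0.9 -0.2  1.1] w 85.4
per row twist [1.000e-03 3.264e+00 2.000e-03] total shift world [ 281.4 -376.4    9.2]
[ 1.512 -0.036 -1.117]
[ 1.876 -0.037 -0.124]
[ 1.646 -0.037  0.907]
[ 0.897 -0.037  1.652]
[-0.136 -0.037  1.875]
(546, -180) 154.42358562841844
(356, -229) 115.83746582556205
(603, -292) 84.54983876519793
```

```bash
python3 -m jog '[{"xyz":[0.7,0,-0.7],"twist":[0,-0.7,0]},{"xyz":[0.8,0,-0.8],"twist":[0,-0.6,0]},{"xyz":[0.8,0,-0.9],"twist":[0,0,0]},{"xyz":[0.8,0,-0.9],"twist":[0,0,0]},{"xyz":[0.8,0,-0.9],"twist":[0,0,0]}]' -0.3 && python3 -m jog '[{"xyz":[0.5,0,-1],"twist":[0,0,0]},{"xyz":[0.5,0,-1],"twist":[0,0,0]},{"xyz":[0.5,0,-1],"twist":[0,0,0]},{"xyz":[0.3,0,-1],"twist":[0,0,0]},{"xyz":[0.3,0,-1],"twist":[0,0,0]}]' && python3 - <<'E'
from h import *
plan([400,-256,250],86,5)
E
```

```text
t: 0.72
tool_pos: [326.4, 292.5, 231.2]
ee_rot: [-1.57, 0.052, -0.051]
force: [0.4, 0.3, -1.2]
gripper_width: 55.5
t: 1.35
tool_pos: [414.0, 36.1, 231.2]
ee_rot: [-1.57, 0.052, -0.052]
force: [0.3, -0.1, -0.7]
gripper_width: 55.6
now [414.   36.1 231.2] jaw yaw 86.2 tilt 0.02 q [-0.2   0.14  1.64  0.    1.36 -1.7 ] t 1.35 F [ 0.3 -0.1 -0.7] w 55.6
per row twist [-0.     0.004 -0.   ] total shift world [ -14.  -292.1   18.8]
[ 0.021 -0.075 -1.169]
[ 0.022 -0.075 -1.169]
[ 0.023 -0.075 -1.169]
[ 0.024 -0.075 -1.169]
[ 0.025 -0.075 -1.169]
```

```bash
python3 -m jog '[{"xyz":[0.2,-0.2,-0.95],"twist":[0,0,0]},{"xyz":[0.2,0,-1],"twist":[0,0,0]},{"xyz":[0.2,0,-1],"twist":[0,0,0]},{"xyz":[0.2,0,-1],"twist":[0,0,0]},{"xyz":[0.2,0,-1],"twist":[0,0,0]}]' && python3 -m jog '[{"xyz":[0.25,0,-0.8],"twist":[0,0,0]},{"xyz":[0,0,0],"twist":[0,0,0]},{"xyz":[0,0,0],"twist":[0,0,0]}]' && python3 - <<'E'
from h import *
from rig import manip
plan([458,-256,240],86,1)
s,p,R=pose(); img,z=manip.read_camera("wrist"); m=manip.camera_model("wrist")
T=np.eye(4);T[:3,:3]=R;T[:3,3]=p; T=T@m["tool_from_camera"]
pickle.dump((img,z,m,T),open("w1.pkl","wb")); cv2.imwrite("pics/w1.png",img)
C=cloud(np.ones_like(z,bool),z,m,T)
for nm,zl,zh in (("handletop",150,165),("handle",85,165),("rim",63,69),("foot",4,9)):
    s=(np.abs(C[:,0]-460)<60)&(np.abs(C[:,1]+256)<45)&(C[:,2]>zl)&(C[:,2]<zh); Q=C[s]
    print(nm,len(Q),Q.mean(0).round(1) if len(Q) else '',rect(Q) if len(Q)>4 else '')
E
```

```text
t: 1.98
tool_pos: [447.4, -214.2, 241.1]
ee_rot: [-1.57, 0.052, -0.052]
force: [0.3, 1.0, -1.0]
gripper_width: 55.3
t: 2.35
tool_pos: [457.1, -252.6, 241.0]
ee_rot: [-1.569, 0.052, -0.051]
force: [0.9, 0.4, -0.1]
gripper_width: 55.4
now [ 457.1 -252.6  241. ] jaw yaw 86.2 tilt 0.06 q [-0.73  0.33  1.35  0.    1.46 -2.24] t 2.35 F [ 0.9  0.4 -0.1] w 55.4
per row twist [-0.005  0.023 -0.004] total shift world [ 0.9 -3.4 -1. ]
[ 0.022  0.02  -0.067]
handletop 1099 [ 456.1 -255.9  156.1] (array([ 457.3, -256. ]), array([26.5, 18. ]), -2.3)
handle 1542 [ 452.8 -255.7  146.1] (array([ 457.2, -256. ]), array([26.5, 18. ]), -2.2)
rim 930 [ 450.8 -255.9   66.6] (array([ 457. , -256.7]), array([56.4, 36.1]), -1.3)
foot 3708 [ 448.2 -255.4    6.6] (array([ 456.9, -256.8]), array([90.4, 76. ]), -1.3)
```

View pics/w1.png

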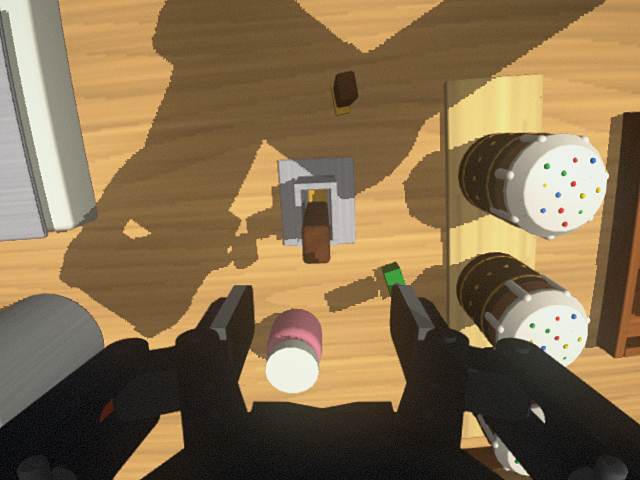

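```bash
python3 -m jog '[{"xyz":[0,0,-0.07],"twist":[0,-0.16,0]},{"xyz":[0,0.6,0],"twist":[0,0,0]},{"xyz":[0,0.6,0],"twist":[0,0,0]},{"xyz":[0,0.5,0],"twist":[0,0,0]},{"xyz":[0,0,0],"twist":[0,0,0]}]' && python3 - <<'E'
from h import *
plan([457.3,-256,95],87.8,3)
E
```

```text
t: 3.02
tool_pos: [456.6, -255.8, 155.3]
ee_rot: [-1.569, 0.031, -0.027]
force: [0.2, -0.1, 0.4]
gripper_width: 55.6
now [ 456.6 -255.8  155.3] jaw yaw 87.9 tilt 0.18 q [-0.74  0.41  1.49 -0.    1.25 -2.27] t 3.025 F [ 0.2 -0.1  0.4] w 55.6
per row twist [-0.004  0.004 -0.005] total shift world [  0.7  -0.2 -60.3]
[ 0.006  0.402 -0.002]
[ 0.005  0.402 -0.002]
[ 0.005  0.402 -0.001]
```

```bash
python3 -m jog '[{"xyz":[0.01,0.4,0],"twist":[0,0,0]},{"xyz":[0,0.4,0],"twist":[0,0,0]},{"xyz":[0,0.4,0],"twist":[0,0,0]},{"xyz":[0,0,0],"twist":[0,0,0]}]' && python3 -m jog '[{"xyz":[0,0,0],"twist":[0,0,0]},{"xyz":[0,0,0],"twist":[0,0,0]},{"xyz":[0,0,0],"twist":[0,0,0]},{"xyz":[0,0,0],"twist":[0,0,0]},{"xyz":[0,0,0],"twist":[0,0,0]}]' 1 60 && python3 - <<'E'
from h import *
plan([457.3,-256,300],87.8,5)
E
```

```text
t: 3.52
tool_pos: [457.7, -256.5, 96.6]
ee_rot: [-1.57, 0.03, -0.029]
force: [0.0, 0.2, -0.9]
gripper_width: 55.6
t: 4.15
tool_pos: [458.1, -257.0, 97.5]
ee_rot: [-1.572, 0.028, -0.031]
force: [-0.4, 1.0, 6.9]
gripper_width: 17.3
now [ 458.1 -257.    97.5] jaw yaw 87.8 tilt 0.12 q [-0.74  0.48  1.57  0.    1.09 -2.27] t 4.15 F [-0.4  1.   6.9] w 17.3
per row twist [0.001 0.001 0.002] total shift world [ -0.8   1.  202.5]
[-0.002 -0.81   0.003]
[-0.002 -0.81   0.003]
[-0.003 -0.81   0.003]
[-0.003 -0.81   0.003]
[-0.003 -0.81   0.004]
```

```bash
python3 -m jog '[{"xyz":[0,-0.15,0],"twist":[0,0,0]},{"xyz":[0,-0.3,0],"twist":[0,0,0]},{"xyz":[0,-0.4,0],"twist":[0,0,0]},{"xyz":[0,-0.5,0],"twist":[0,0,0]},{"xyz":[0,-0.5,0],"twist":[0,0,0]}]' 1 80 && python3 -m jog '[{"xyz":[0,-0.5,0],"twist":[0,0,0]},{"xyz":[0,-0.5,0],"twist":[0,0,0]},{"xyz":[0,-0.5,0],"twist":[0,0,0]},{"xyz":[0,-0.4,0],"twist":[0,0,0]},{"xyz":[0,-0.2,0],"twist":[0,0,0]}]' && python3 - <<'E'
from h import *
from rig import manip
plan([577,266,300],87.8,10)
s,p,R=pose(); img,z=manip.read_camera("wrist"); m=manip.camera_model("wrist")
T=np.eye(4);T[:3,:3]=R;T[:3,3]=p; T=T@m["tool_from_camera"]
pickle.dump((img,z,m,T),open("w2.pkl","wb")); cv2.imwrite("pics/w2.png",img)
E
```

```text
t: 4.78
tool_pos: [457.4, -256.6, 189.9]
ee_rot: [-1.571, 0.03, -0.03]
force: [-0.4, 0.6, -1.4]
gripper_width: 16.7
t: 5.4
tool_pos: [457.6, -256.7, 295.0]
ee_rot: [-1.571, 0.029, -0.031]
force: [0.2, -0.2, -2.3]
gripper_width: 17.1
now [ 457.6 -256.7  295. ] jaw yaw 87.8 tilt 0.07 q [-0.74  0.3   1.24 -0.    1.6  -2.27] t 5.4 F [ 0.2 -0.2 -2.3] w 17.1
per row twist [0.    0.    0.001] total shift world [119.4 522.7   5. ]
[ 0.199 -0.011  1.054]
[ 0.199 -0.011  1.054]
[ 0.199 -0.011  1.054]
[ 0.199 -0.011  1.054]
[ 0.199 -0.01   1.054]
[ 0.199 -0.01   1.054]
[ 0.199 -0.01   1.054]
[ 0.199 -0.01   1.054]
[ 0.199 -0.01   1.054]
[ 0.199 -0.01   1.054]
```

View pics/w2.png

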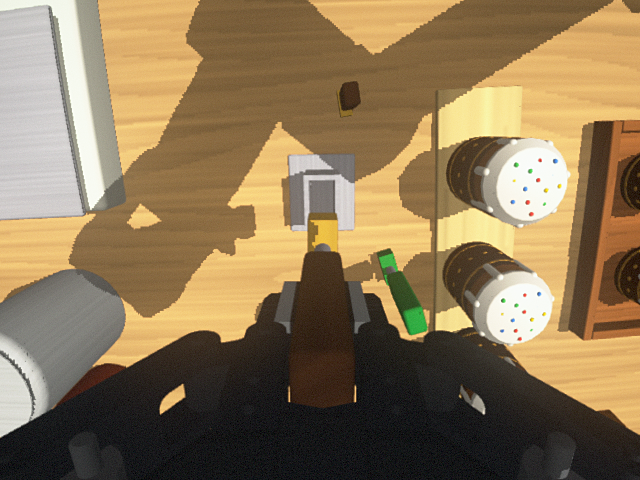

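```bash
python3 -m jog '[{"xyz":[0.1,0,0.3],"twist":[0,0,0]},{"xyz":[0.15,0,0.6],"twist":[0,0,0]},{"xyz":[0.2,0,0.8],"twist":[0,0,0]},{"xyz":[0.2,0,0.8],"twist":[0,0,0]},{"xyz":[0.2,0,0.8],"twist":[0,0,0]}]' && python3 -m jog '[{"xyz":[0.2,0,0.8],"twist":[0,0,0]},{"xyz":[0.2,0,0.8],"twist":[0,0,0]},{"xyz":[0.2,0,0.8],"twist":[0,0,0]},{"xyz":[0.2,0,0.8],"twist":[0,0,0]},{"xyz":[0.2,0,0.8],"twist":[0,0,0]}]' && python3 -m jog '[{"xyz":[0.2,0,0.8],"twist":[0,0,0]},{"xyz":[0.1,0,0.6],"twist":[0,0,0]},{"xyz":[0,0,0.3],"twist":[0,0,0]},{"xyz":[0,0,0],"twist":[0,0,0]},{"xyz":[0,0,0],"twist":[0,0,0]}]' && cat >> h.py <<'E'
def look(tag):
    from rig import manip
    s,p,R=pose(); img,z=manip.read_camera("wrist"); m=manip.camera_model("wrist")
    T=np.eye(4);T[:3,:3]=R;T[:3,3]=p; T=T@m["tool_from_camera"]; cv2.imwrite(f"pics/{tag}.png",img)
    hsv=cv2.cvtColor(img,cv2.COLOR_BGR2HSV).astype(int); H,S,V=hsv[...,0],hsv[...,1],hsv[...,2]
    pk=big((H>165)&(H<178)&(S>200)&(V>100)); P=plane(np.argwhere(pk)[:,::-1],m,85,T); D=cloud(pk,z,m,T)
    print("plaque ray",P.mean(0).round(1),rect(P),"depth",np.median(D,0).round(1),rect(D))
    br=(H>15)&(H<32)&(S>120); br[:, :260]=0; br[:,390:]=0; br&=(z>100)&(z<290)
    br=big(br); B=cloud(br,z,m,T); print("brass px",br.sum(),"min",B.min(0).round(1),"max",B.max(0).round(1),rect(B))
    br=B[:,2]; L=B[br<np.percentile(br,20)]; return img,z,m,T,B
E
python3 - <<'E'
from h import *
img,z,m,T,B=look("w3")
plan([577,266,300],87.8,1)
E
```

```text
t: 6.08
tool_pos: [506.3, -91.1, 292.9]
ee_rot: [-1.57, 0.031, -0.028]
force: [-0.2, -0.2, -1.0]
gripper_width: 17.5
t: 6.7
tool_pos: [563.5, 106.9, 292.7]
ee_rot: [-1.57, 0.031, -0.028]
force: [-0.1, 0.3, -1.5]
gripper_width: 17.0
t: 7.32
tool_pos: [581.9, 188.1, 293.8]
ee_rot: [-1.571, 0.031, -0.03]
force: [-0.5, -0.8, -1.2]
gripper_width: 16.9
plaque ray [552.1 266.1  85. ] (array([552.3, 266.2]), array([27.3,  1.6]), 90.0) depth [552.  265.6  85.5] (array([552.2, 266.1]), array([27.3,  1.8]), 89.7)
brass px 1076 min [561.8 179.9 206.5] max [582.1 198.5 274.6] (array([571.8, 189.3]), array([19.8, 18. ]), -2.9)
now [582.  187.9 293.9] jaw yaw 87.8 tilt 0.01 q [ 0.12  0.46  0.99 -0.    1.69 -1.41] t 7.375 F [ 0.5 -0.  -0.6] w 17.4
per row twist [ 0.001 -0.004 -0.001] total shift world [-5.  78.1  6.1]
[-0.162 -0.123  1.557]
```

View pics/w3.png

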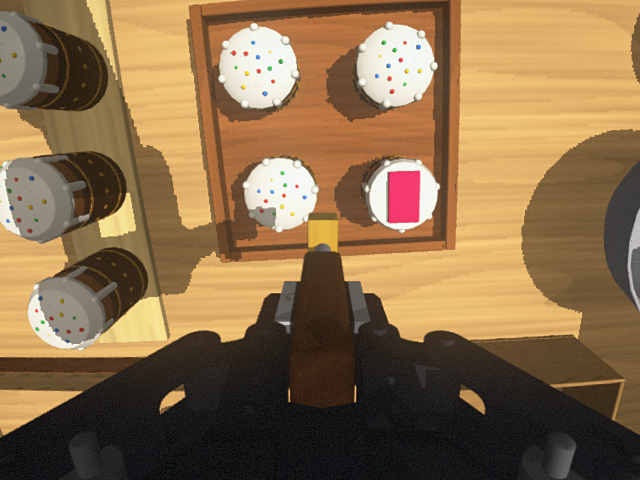

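```bash
sed -i 's/pk=big((H>165)&(H<178)&(S>200)&(V>100))/pk=big(((H>160)|(H<4))\&(S>170)\&(V>90))/' h.py; python3 - <<'E'
from h import *
img,z,m,T,B=look("w3b")
print(img[197,404],img[205:252:3,323].tolist())
C=cloud(np.ones_like(z,bool),z,m,T); 
v,u=np.nonzero(z>0); X=C.reshape(-1,3)
I=np.full(z.shape+(3,),np.nan); I[v,u]=C
print(I[205:252:3,323].round(1).tolist())
for r in (220,230,236): print(r,I[r,300:345,1].round(0).tolist())
for h in(150,160): pass
E
```

```text
plaque ray [574.9 266.6  85. ] (array([575.4, 266.9]), array([48.4, 28.5]), 0.3) depth [574.8 266.6  85.5] (array([575.5, 266.7]), array([49. , 28.9]), 0.2)
brass px 1066 min [561.7 179.8 203.5] max [582.5 198.4 269.9] (array([572.1, 189.1]), array([20.3, 18. ]), -2.2)
[114  63 246] [[76, 123, 190], [73, 124, 190], [71, 123, 186], [51, 93, 114], [45, 88, 113], [69, 167, 217], [68, 185, 230], [69, 188, 231], [72, 188, 232], [67, 184, 230], [67, 185, 230], [66, 185, 230], [67, 183, 233], [101, 98, 103], [95, 102, 107], [100, 104, 107]]
[[594.3, 189.2, 11.2], [597.8, 189.1, 11.0], [601.4, 188.9, 10.6], [562.4, 190.1, 209.8], [562.3, 190.1, 219.0], [562.8, 190.1, 224.8], [564.7, 190.0, 224.3], [566.4, 189.9, 224.8], [568.3, 189.9, 224.4], [570.0, 189.8, 224.6], [571.7, 189.7, 225.3], [573.6, 189.6, 225.1], [575.7, 189.6, 223.9], [576.2, 189.5, 228.7], [576.4, 189.5, 233.9], [576.0, 189.5, 240.8]]
220 [166.0, 167.0, 168.0, 169.0, 170.0, 171.0, 172.0, 181.0, 181.0, 182.0, 182.0, 183.0, 184.0, 184.0, 185.0, 185.0, 186.0, 187.0, 187.0, 188.0, 188.0, 189.0, 189.0, 190.0, 191.0, 191.0, 192.0, 192.0, 193.0, 194.0, 194.0, 195.0, 195.0, 196.0, 196.0, 197.0, 198.0, 198.0, 206.0, 207.0, 208.0, 210.0, 211.0, 212.0, 213.0]
230 [161.0, 162.0, 163.0, 165.0, 166.0, 167.0, 168.0, 180.0, 181.0, 182.0, 182.0, 183.0, 183.0, 184.0, 185.0, 185.0, 186.0, 186.0, 187.0, 187.0, 188.0, 189.0, 189.0, 190.0, 190.0, 191.0, 192.0, 192.0, 193.0, 193.0, 194.0, 195.0, 195.0, 196.0, 196.0, 197.0, 197.0, 198.0, 206.0, 207.0, 208.0, 209.0, 210.0, 212.0, 213.0]
236 [161.0, 162.0, 163.0, 164.0, 165.0, 166.0, 168.0, 180.0, 181.0, 181.0, 182.0, 183.0, 183.0, 184.0, 184.0, 185.0, 186.0, 186.0, 187.0, 187.0, 188.0, 189.0, 189.0, 190.0, 190.0, 191.0, 191.0, 192.0, 193.0, 193.0, 194.0, 194.0, 195.0, 196.0, 196.0, 197.0, 197.0, 198.0, 205.0, 207.0, 208.0, 209.0, 210.0, 211.0, 212.0]
```

```bash
python3 -m jog '[{"xyz":[0,0,0],"twist":[0,-0.25,0]},{"xyz":[-0.04,0,0.4],"twist":[0,0,0]},{"xyz":[-0.04,0.2,0.6],"twist":[0,0,0]},{"xyz":[-0.04,0.4,0.4],"twist":[0,0,0]},{"xyz":[0,0.4,0.16],"twist":[0,0,0]}]' && python3 -m jog '[{"xyz":[0,0.3,0],"twist":[0,0,0]},{"xyz":[0,0.1,0],"twist":[0,0,0]},{"xyz":[0,0,0],"twist":[0,0,0]},{"xyz":[0,0,0],"twist":[0,0,0]},{"xyz":[0,0,0],"twist":[0,0,0]}]' && python3 - <<'E'
from h import *
img,z,m,T,B=look("w4")
H=B[B[:,2]<230]; print("head min",np.percentile(H,0.5,0).round(1),"max",np.percentile(H,99.5,0).round(1),rect(H))
I=np.full(z.shape+(3,),np.nan); v,u=np.nonzero(z>0); I[v,u]=cloud(np.ones_like(z,bool),z,m,T)
print(I[205:252:3,323].round(1).tolist())
plan([576.1,265.9,187],90.3,1)
from rig import manip
for n in ("scene",):
    p,zz=manip.read_camera(n); cv2.imwrite("pics/s4.png",cv2.resize(p[180:440,300:560],None,fx=2.2,fy=2.2))
E
```

```text
t: 8.05
tool_pos: [575.2, 268.7, 243.3]
ee_rot: [-1.57, -0.005, 0.005]
force: [0.7, -1.0, -1.0]
gripper_width: 17.2
t: 8.68
tool_pos: [575.9, 266.7, 224.4]
ee_rot: [-1.571, -0.005, 0.003]
force: [0.8, -0.5, -2.0]
gripper_width: 17.3
plaque ray [563.9 266.7  85. ] (array([575.1, 267.2]), array([47.8, 28.6]), 0.3) depth [560.3 266.1  85.6] (array([575. , 267.2]), array([48.3, 28.6]), 0.5)
brass px 984 min [555.8 259.2 139.4] max [575.7 276.5 199.6] (array([565.7, 267.9]), array([19.8, 17.2]), -0.4)
head min [556.  259.3 140.1] max [575.1 276.3 197.7] (array([565.7, 267.9]), array([19.8, 17.2]), -0.4)
[[561.0, 268.2, 86.2], [563.7, 268.3, 84.3], [565.8, 268.3, 85.5], [556.2, 268.1, 140.9], [556.2, 268.1, 149.5], [556.6, 268.1, 155.7], [558.4, 268.1, 155.6], [560.4, 268.1, 155.1], [562.1, 268.1, 155.2], [563.9, 268.1, 155.2], [565.6, 268.1, 155.9], [567.6, 268.1, 155.2], [569.1, 268.1, 156.3], [570.6, 268.1, 157.6], [570.6, 268.1, 163.5], [570.2, 268.1, 170.4]]
now [575.9 266.7 224.3] jaw yaw 90.3 tilt 0.05 q [ 0.25  0.54  1.05  0.    1.55 -1.33] t 8.725 F [ 0.7 -0.2 -1.9] w 17.1
per row twist [-0.001  0.001  0.005] total shift world [  0.2  -0.8 -37.3]
[ 0.004  0.746 -0.017]
```

View pics/s4.png

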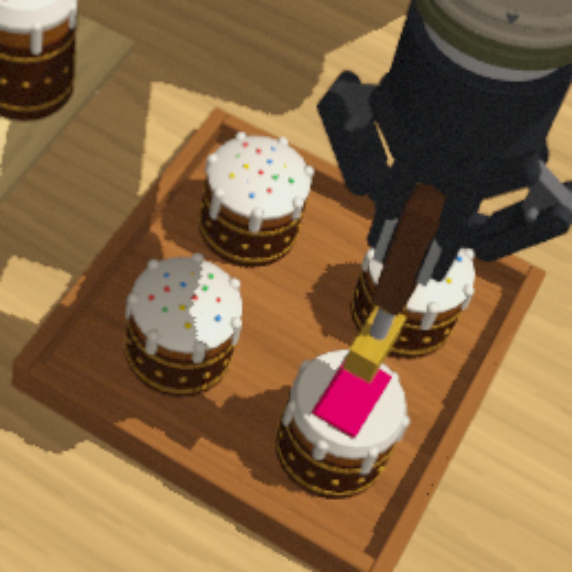

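```bash
python3 -m jog '[{"xyz":[0,0.2,-0.01],"twist":[0,0,0]},{"xyz":[0,0.25,0],"twist":[0,0,0]},{"xyz":[0,0.2,0],"twist":[0,0,0]},{"xyz":[0,0.07,0],"twist":[0,0,0]},{"xyz":[0,0,0],"twist":[0,0,0]}]' && python3 -m jog '[{"xyz":[0,0,0],"twist":[0,0,0]},{"xyz":[0,0,0],"twist":[0,0,0]},{"xyz":[0,0,0],"twist":[0,0,0]},{"xyz":[0,0,0],"twist":[0,0,0]},{"xyz":[0,0,0],"twist":[0,0,0]}]' && python3 - <<'E'
from h import *
from rig import manip
img,z,m,T,B=look("w5")
I=np.full(z.shape+(3,),np.nan); v,u=np.nonzero(z>0); I[v,u]=cloud(np.ones_like(z,bool),z,m,T)
print(I[205:252:3,323].round(1).tolist())
plan([576,266,187],90.3,1)
p,zz=manip.read_camera("scene"); a=p[270:430,400:520]
t,_=manip.read_camera("top"); b=t[150:310,115:235]
cv2.imwrite("pics/c5.png",np.hstack([cv2.resize(k,None,fx=3.3,fy=3.3,interpolation=cv2.INTER_CUBIC) for k in (a,b)]))
ms=manip.camera_model("scene"); hsv=cv2.cvtColor(p,cv2.COLOR_BGR2HSV).astype(int)
Hh,S=hsv[...,0],hsv[...,1]; g=np.zeros(Hh.shape,bool); g[300:390,430:500]=1
C=cloud(g&(Hh>18)&(Hh<30)&(S>120),zz,ms); C=C[(C[:,2]>88)&(C[:,2]<125)&(np.hypot(C[:,0]-577,C[:,1]-267)<30)]; print("scene brass",len(C),np.percentile(C,1,0).round(1),np.percentile(C,99,0).round(1))
E
```

```text
t: 9.4
tool_pos: [575.7, 266.3, 187.6]
ee_rot: [-1.571, -0.004, 0.005]
force: [0.3, -0.2, -1.8]
gripper_width: 17.1
t: 10.02
tool_pos: [575.7, 266.3, 187.8]
ee_rot: [-1.571, -0.004, 0.004]
force: [-0.7, 0.2, -1.7]
gripper_width: 17.1
plaque ray [563.7 267.9  85. ] (array([573.2, 267.3]), array([45.8, 28.9]), -0.6) depth [557.7 268.4  85.6] (array([573.1, 267.3]), array([45.5, 28.8]), -0.4)
brass px 1003 min [555.6 258.3  99.7] max [575.2 276.  162.5] (array([565.3, 267.1]), array([19.4, 17.9]), -0.9)
[[553.6, 267.7, 86.7], [555.7, 267.7, 86.4], [557.9, 267.7, 85.7], [555.8, 267.7, 105.0], [555.9, 267.7, 112.8], [556.5, 267.7, 118.4], [558.2, 267.7, 118.9], [560.0, 267.7, 118.8], [561.7, 267.7, 119.1], [563.9, 267.7, 117.7], [565.3, 267.7, 119.4], [567.6, 267.7, 117.5], [569.3, 267.7, 118.1], [570.0, 267.7, 122.1], [570.0, 267.7, 128.0], [569.9, 267.7, 133.9]]
now [575.7 266.3 187.8] jaw yaw 90.3 tilt 0.0 q [ 0.25  0.56  1.12 -0.    1.46 -1.33] t 10.075 F [-0.1  0.6 -2.3] w 17.3
per row twist [0.    0.003 0.   ] total shift world [ 0.3 -0.3 -0.8]
[ 0.006  0.017 -0.007]
scene brass 336 [559.5 259.1  97.7] [596.3 276.4 119. ]
```

View pics/c5.png

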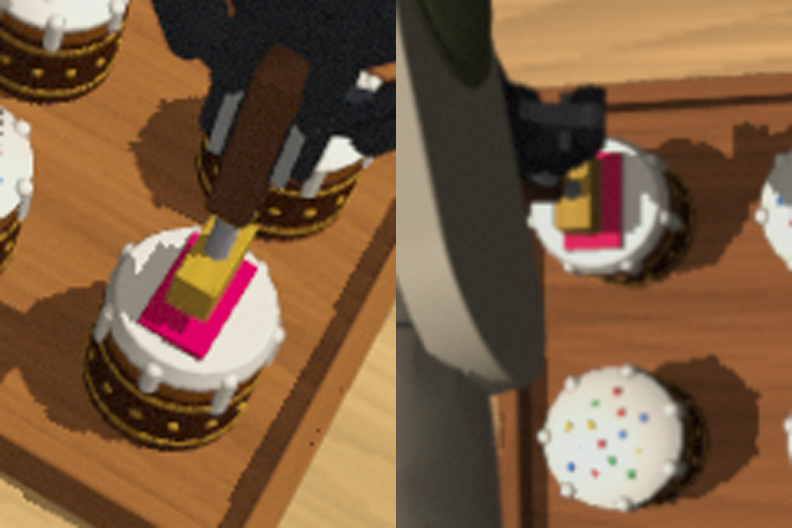

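```bash
python3 -c "
from rig import manip
print(manip.finish_job()); s=manip.read_state(); print(s['t'],s['tool_pos'],s['gripper_width'])"
```

```text
the job is handed in; nothing more can be done
None
the job is handed in; nothing more can be done
```

The stamp is out of its holder and held motionless, ready to print over the pink plaque. I handed the job in at about t = 10 s, with no verdict given. I gripped it by the 18 mm sides of the handle at 80 N. I then pulled it straight up, carried it over the tall cakes with its face about 200 mm above the table, and lowered it over the plaque.

**Last checks:**

| Check | Measured | Limit |
|---|---|---|
| Sideways offset, wrist camera | about 0.5 mm | 7 mm |
| Sideways offset, scene camera | about 0.9 mm | 7 mm |
| Face above plaque | about 11 mm | 3 to 20 mm |
| Angle between long sides | about 1° | 8° |
| Tool tilt | under 0.1° | 5.7° |

- **Grip:** the grip stayed at 17 mm, and the outside force was only the stamp's weight.
- **Contact:** nothing measured during the carry suggested the stamp touched anything. The final pictures show the target cake in place. I did not re-measure the other cakes or the jar.
- **Disagreements:** the cameras differ by 3 to 4 mm on the plaque's absolute position, so I centred the stamp on the plaque as seen in the same view. The last wrist view put the plaque 2 mm further back in x, because the stamp hid part of it, so I used the earlier, clearer view.

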